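# Blend ceramic pellets with a stirrer

### The arm

A 6-joint arm with a two-finger parallel gripper is mounted at the origin on a cart in front of the work surface, level with it; the furniture and walls round the work are solid. World frame = base frame: x ahead of the robot, y to its left, z up, the work surface at z = 0. Lengths are in m, angles in rad, forces in N, time in s.
With the tool pointing down it reaches from about 0.35 to 0.925 m from the base axis. Payload 6.4 kg.
Tool frame: the origin (TCP) lies at the very end of the fingers, on their centre line; the grasp point (between the pads) lies bot.grip_point_offset behind it (bot.grip_point_offset is the distance from the TCP to the grasp point, in m); z points along the fingers, y is the line along which they close (so a half turn about z gives the same grasp; the last joint's range is limited). The gripper opens to 94 mm and grips with 3 to 60 N. Pads are 16 mm wide; open, the fingers measure 119 mm over their backs; the gripper's body (75 mm by 177 mm) begins 78 mm behind the grasp point.
Start: joints at [1.04, 0.245, 1.558, -0, 1.339, -0.174], TCP at [0.227, 0.609, 0.205] pointing down, gripper open.
Joint ranges: [-3.13, 3.13], [-1.02, 2.26], [0.13, 2.54], [-0.95, 4.09], [0.21, 2.88], [-2.74, 2.74]. Speed limits (rad/s): [2.57, 2.57, 3.14, 3.14, 3.14, 3.14].

### API

Orientations are given as a rotation vector (axis times angle).
In Python, from workcell import bot, optics, models gives the robot as it stands. Calls block until the motion is done:
- bot.move_pose(position, orientation): joint-space move of the TCP to a pose.
- bot.move_straight(position, velocity=0.15, orientation=None, force_limit=None): straight line of the TCP; orientation=None keeps the orientation; velocity is the mean speed in m/s. With force_limit (N) it stops when the force on the tool has changed by that much, and returns True; else False.
- bot.goto_joints(angles): joint-space move.
- bot.gripper_to(opening, f_grip=None): finger opening in m; f_grip is the grip in N (None keeps the last); returns when the fingers have stopped.
- bot.wait(seconds).
- bot.inverse_kinematics(position, orientation): joint angles nearest the present ones, or None.
- bot.sense(): the state.
- optics.camera(name): name is "scene" or "side" or "wrist"; returns a dict with "image" (480x640x3 uint8, red, green, blue), "K" (3x3 intrinsics, pixels), "view" (4x4, takes a point from world to camera coordinates); the wrist camera has in their place "T_tool_cam" (4x4, takes a point from camera to tool coordinates, whose origin is the TCP and whose axes are the flange's). Camera axes: x right, y up, looking along -z (the intrinsics and any distortion apply to the point x, -y, -z); pixel columns grow to the right and rows downward; lengths in m; the calibration is good to about 2 mm. A picture is of the moment at which its call begins: read the wrist's pose just before it. There is no depth.
A pose or a line that the arm cannot do raises bot.MotionError and nothing moves.
- bot.finish_job(): hands the job in; it is judged then, once.
Trained networks look in a picture, given as the dict that the camera call returned (one of the last four; its "shot" number tells which), for a name from the list of things; names that differ only in an ending like _2 or _b are one class to them, and where a whole thing is asked for, a point or a joint stands for the part that bears it (a point fixed in the world has none). Each returns a list of dicts, best first, with "confidence" (0 to 1); they miss things now and then, are a little off and sometimes report something else, mostly with a low value. They report only what shows in the picture. A call takes as long as a camera call.
- models.recognise(picture, query): "box" ([centre column, centre row, width, height] as shares, 0 to 1, of the picture: columns of its width, rows of its height, round what is visible of it).
- models.cut_out(picture, query): "mask" (480x640 bool, what is visible of it) and "box" ([centre column, centre row, width, height] as shares, 0 to 1, of the picture: columns of its width, rows of its height, round what is visible of it).
- models.tip_of(picture, query): "at" ([column, row] as shares, 0 to 1, of the picture: columns of its width, rows of its height: a listed point, or the origin of a listed thing).
The state is a dict: "time_s": time; "qpos": joint angles; "dq": joint speeds; "tau": joint torques, N m; "tcp_pos": TCP position; "tcp_rot": TCP orientation; "force": force on the tool from outside, world axes, zero at the start; "ft_torque": the same for the moment, N m; "opening": finger opening in m; "grip_force": force on a finger pad.
Only numpy, scipy, OpenCV 4.12 (cv2) and the standard library are available. Lean on these libraries where they do the work, as an engineer would, in place of code of your own. Each camera call takes 0.05 s, during which the arm holds its last target. There are 200 camera calls.

### The job

Take the stirrer from its fork stand and blend the grinding pellets in the white dish with it: stir them wide and low, at least two full turns counter-clockwise seen from above, and go on until blue and orange pellets both lie on both sides of the black line across the dish's floor. Work gently: keep every pellet in the dish and the fingers off the pellets, and do not press hard on the dish, push it away or disturb the things around it. At the end hang the stirrer back in its fork by its collar and let go.

Things in the scene. Friction and masses are not known exactly. Their poses are not given: they have to be found in the camera images.
- dish: white round flat-bottomed porcelain dish, loose, 0.8 kg, open at the top: 118 mm outside diameter, wall 5 mm (108 mm inside), rim 38 mm high, inner floor 6 mm above its underside. A thin black line crosses its floor through the centre. Origin: centre of its underside; z up; the line runs along its y axis, so x tells the side of the line
- stirrer_grip (a point): point to grip the stirrer: middle of its black rubber handle (14 x 14 mm square, 64 mm long, faces along the frame's x and y), 140 mm above the stirrer's tip, 34 mm above the top of its collar; the handle ends 30 mm above this point. z points up. The stirrer (0.1 kg) hangs upright in the stand's fork at the start
- stirrer_tip (a point): lower end of the stirrer, on its axis: a steel paddle of two crossed upright blades (a plus sign seen from above, along the frame's x and y), 30 mm across, 4 mm thick, 18 mm high; above it a shaft 8 mm across. Lowered in the dish's middle it meets no pellet at the start: all lie 25 mm or more off centre. z points up the stirrer
- stirrer_collar (a point): centre of the underside of the stirrer's black round collar (52 mm across, 6 mm thick), 100 mm above its tip; hanging, the collar rests on the fork
- fork_seat (a point): where the collar's underside centre belongs: middle of the stand's fork, level with the prongs' top, 130 mm above the table. The fork is a flat U with a 36 mm slot, open along this frame's -x; red lips 3 mm high at the prongs' ends, 30 mm out. Shaft and paddle pass the slot, so the stirrer can be lifted straight up out of it, or over the lips and forward, and put back either way
- stand: steel stand, fixed to the table; carries the fork. Origin: on the table, straight below the fork seat; x points back to the post (50 mm behind the seat). Foot 116 x 100 mm, 8 mm thick; nothing on it is higher than the fork (its post's top included) except the hanging stirrer
- blue_0_center (a point): centre of blue ceramic pellet no. 0: a loose short cylinder with rounded edges, 12 mm across, 12 mm high, 11 g, in the dish (at the start all blue ones lie on the dish's +x side of the line, all orange ones on its -x side); it may tip over or roll. Stirring drives pellets out to the dish's wall, where the paddle catches them only if its axis runs 31 to 36 mm off the dish's centre
- blue_1_center (a point): centre of blue ceramic pellet no. 1: a loose short cylinder with rounded edges, 12 mm across, 12 mm high, 11 g, in the dish (at the start all blue ones lie on the dish's +x side of the line, all orange ones on its -x side); it may tip over or roll. Stirring drives pellets out to the dish's wall, where the paddle catches them only if its axis runs 31 to 36 mm off the dish's centre
- blue_2_center (a point): centre of blue ceramic pellet no. 2: a loose short cylinder with rounded edges, 12 mm across, 12 mm high, 11 g, in the dish (at the start all blue ones lie on the dish's +x side of the line, all orange ones on its -x side); it may tip over or roll. Stirring drives pellets out to the dish's wall, where the paddle catches them only if its axis runs 31 to 36 mm off the dish's centre
- blue_3_center (a point): centre of blue ceramic pellet no. 3: a loose short cylinder with rounded edges, 12 mm across, 12 mm high, 11 g, in the dish (at the start all blue ones lie on the dish's +x side of the line, all orange ones on its -x side); it may tip over or roll. Stirring drives pellets out to the dish's wall, where the paddle catches them only if its axis runs 31 to 36 mm off the dish's centre
- orange_0_center (a point): centre of orange ceramic pellet no. 0: a loose short cylinder with rounded edges, 12 mm across, 12 mm high, 11 g, in the dish (at the start all blue ones lie on the dish's +x side of the line, all orange ones on its -x side); it may tip over or roll. Stirring drives pellets out to the dish's wall, where the paddle catches them only if its axis runs 31 to 36 mm off the dish's centre
- orange_1_center (a point): centre of orange ceramic pellet no. 1: a loose short cylinder with rounded edges, 12 mm across, 12 mm high, 11 g, in the dish (at the start all blue ones lie on the dish's +x side of the line, all orange ones on its -x side); it may tip over or roll. Stirring drives pellets out to the dish's wall, where the paddle catches them only if its axis runs 31 to 36 mm off the dish's centre
- orange_2_center (a point): centre of orange ceramic pellet no. 2: a loose short cylinder with rounded edges, 12 mm across, 12 mm high, 11 g, in the dish (at the start all blue ones lie on the dish's +x side of the line, all orange ones on its -x side); it may tip over or roll. Stirring drives pellets out to the dish's wall, where the paddle catches them only if its axis runs 31 to 36 mm off the dish's centre
- orange_3_center (a point): centre of orange ceramic pellet no. 3: a loose short cylinder with rounded edges, 12 mm across, 12 mm high, 11 g, in the dish (at the start all blue ones lie on the dish's +x side of the line, all orange ones on its -x side); it may tip over or roll. Stirring drives pellets out to the dish's wall, where the paddle catches them only if its axis runs 31 to 36 mm off the dish's centre
- specimen_cup: a lidded specimen cup with a yellow lid, 63 mm across, 65 mm high, at the back; a bystander. Origin: centre of its underside
- buffer_bottle: a white bottle with a blue cap, 53 mm across, 122 mm high, at the back; a bystander. Origin: centre of its underside
- label_tape: a roll of cream tape lying flat, 62 mm across, 19 mm high, at the left; a bystander. Origin: centre of its underside

How it is judged:
By the outcome, as a careful person would: the job done as asked, in the order asked, and still so for the second after the job is handed in, with the robot touching nothing.
It also fails if it takes over 61 s, if anything falls off the work surface, if the arm or the gripper's body presses on something with over 40 N, if the wrist force passes 120 N, or if a joint passes its speed limit or range.

## Working session

There is one attempt and no reset: what is moved stays moved. The work goes in short steps, each a Python script; the robot and the scene stay as the last script left them, time stands still between calls to the robot, and variables do not carry over. Pictures are saved under pics/ and viewed, at most 10 in all, crops included, and the job is handed in when it is done.

```bash
mkdir -p pics; ls; cat > h.py <<'E'
import numpy as np, cv2
from workcell import bot, optics, models
from scipy.spatial.transform import Rotation as R
def ray(p,uv):
    """world origin, dir from pixel (cols,rows in px)"""
    K=np.array(p["K"]); d=cv2.undistortPoints(np.array([[uv]],float),K,np.array(p.get("dist",np.zeros(5)),float))[0,0]
    dc=np.array([d[0],-d[1],-1.])
    T=np.linalg.inv(np.array(p["view"])) if "view" in p else p["T"]
    return T[:3,3],T[:3,:3]@dc
def onz(p,uv,z):
    o,d=ray(p,uv); return o+d*(z-o[2])/d[2]
def wrist():
    s=bot.sense(); p=optics.camera("wrist"); T=np.eye(4); T[:3,:3]=R.from_rotvec(s["tcp_rot"]).as_matrix(); T[:3,3]=s["tcp_pos"]
    p["T"]=T@np.array(p["T_tool_cam"]); return p
def tri(rs):
    A=0;b=0
    for o,d in rs:
        d=d/np.linalg.norm(d);M=np.eye(3)-np.outer(d,d);A=A+M;b=b+M@o
    return np.linalg.solve(A,b)
def tip(p,q,n=1):
    return [(np.array(r["at"])*[640,480],round(r["confidence"],2)) for r in models.tip_of(p,q)[:n]]
def save(p,n): cv2.imwrite(f"pics/{n}.png",p["image"][:,:,::-1])
E
python3 - <<'E'
from h import *
np.set_printoptions(precision=4,suppress=True)
a=optics.camera("scene");b=optics.camera("side");print([k for k in a],bot.grip_point_offset,bot.sense())
im=np.hstack([a["image"],b["image"]]);cv2.imwrite("pics/a.png",cv2.resize(im[:,:,::-1],(800,300),interpolation=cv2.INTER_AREA))
save(a,"scene0")
for q in ["dish","stirrer_grip","stirrer_tip","stirrer_collar","fork_seat","stand","blue_0_center","orange_0_center","specimen_cup","buffer_bottle","label_tape"]:
    x=tip(a,q,4);y=tip(b,q,4);print(q,x[:1],y[:1],tri([ray(a,x[0][0]),ray(b,y[0][0])]) if x and y else "")
E
```

```text
pics
['image', 'K', 'view', 'shot'] 0.0188 {'time_s': 0.1, 'qpos': array([ 1.0399,  0.2457,  1.5589, -0.    ,  1.3387, -0.1741]), 'dq': array([-0.0009, -0.0014, -0.0028,  0.0008, -0.0009,  0.0003]), 'tau': array([ -0.0003, -41.6912, -31.5528,   0.0687,   0.031 ,  -0.0001]), 'tcp_pos': array([0.2268, 0.6086, 0.2045]), 'tcp_rot': array([-0.5574, -3.0912,  0.0025]), 'force': array([ 0.7493,  0.3817, -1.6865]), 'ft_torque': array([-0.0224,  0.015 , -0.0067]), 'grip_force': 0.0, 'opening': 0.09376277566921319}
dish [(array([304.704, 278.592]), 0.87)] [(array([283.072, 313.68 ]), 0.62)] [0.5211 0.3107 0.0073]
stirrer_grip [(array([404.288, 257.424]), 0.9)] [(array([378.176, 188.88 ]), 0.75)] [0.4469 0.0672 0.1685]
stirrer_tip [(array([396.928, 322.512]), 0.57)] [(array([372.416, 254.4  ]), 0.61)] [0.4484 0.0702 0.028 ]
stirrer_collar [(array([401.6  , 273.216]), 0.95)] [(array([381.504, 210.   ]), 0.6)] [0.4404 0.0695 0.133 ]
fork_seat [(array([398.4  , 272.976]), 0.96)] [(array([376.   , 208.704]), 0.63)] [0.4469 0.0759 0.1326]
stand [(array([396.416, 333.504]), 0.75)] [(array([371.776, 264.192]), 0.69)] [0.4482 0.0689 0.0039]
blue_0_center [] [(array([316.672, 324.816]), 0.52)] 
orange_0_center [(array([312.896, 269.616]), 0.41)] [(array([283.2  , 317.712]), 0.64)] [0.5321 0.3074 0.0093]
specimen_cup [(array([355.392, 262.416]), 0.72)] [(array([255.872, 293.616]), 0.8)] [0.6161 0.2507 0.0013]
buffer_bottle [(array([316.928, 245.616]), 0.94)] [(array([220.288, 323.904]), 0.77)] [0.6262 0.3584 0.0039]
label_tape [(array([225.216, 271.68 ]), 0.77)] [(array([289.216, 403.824]), 0.87)] [ 0.4418  0.4726 -0.0031]
```

View pics/a.png

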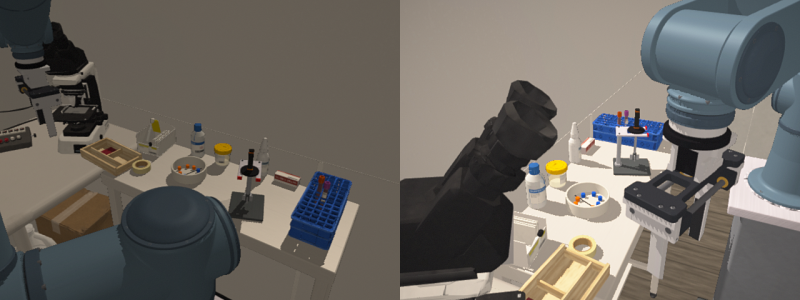

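View pics/scene0.png

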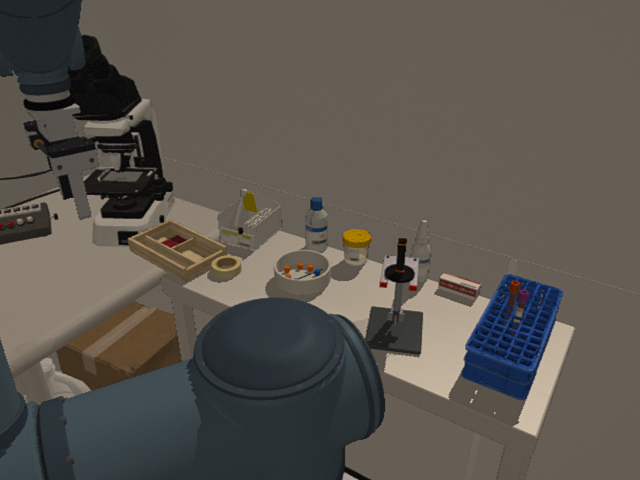

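```bash
python3 - <<'E'
from h import *
np.set_printoptions(precision=4,suppress=True)
o=R.from_rotvec([0,np.pi,0]).as_rotvec()
print(np.array(optics.camera("wrist")["T_tool_cam"]))
ps=[]
for i,pos in enumerate([(0.49,0.31,0.30),(0.40,0.07,0.36)]):
    bot.move_pose(pos,o); p=wrist(); ps.append(p); save(p,f"w{i}"); s=bot.sense();print(s["time_s"],s["tcp_pos"],s["qpos"])
    for q,z in ([("dish",0),("blue_0_center",.012),("orange_0_center",.012)] if i==0 else [("stirrer_grip",.17),("stirrer_collar",.13),("fork_seat",.13),("stand",0)]):
        for uv,c in tip(p,q,6): print(q,uv,c,onz(p,uv,z))
im=np.hstack([x["image"] for x in ps]);cv2.imwrite("pics/b.png",cv2.resize(im[:,:,::-1],(800,300),interpolation=cv2.INTER_AREA))
E
```

```text
[[ 0.0003  0.9605  0.2784  0.0814]
 [ 1.     -0.0003 -0.0001 -0.0004]
 [ 0.      0.2784 -0.9605 -0.1778]
 [ 0.      0.      0.      1.    ]]
2.8167 [0.4895 0.3107 0.2996] [ 0.3701  0.0181  1.6365  0.0002  1.4876 -1.2019]
dish [326.272 206.688] 0.83 [0.5    0.3167 0.    ]
blue_0_center [323.328 185.712] 0.45 [0.4703 0.3127 0.012 ]
blue_0_center [439.488 160.992] 0.22 [0.4391 0.4592 0.012 ]
orange_0_center [322.368 230.496] 0.46 [0.5299 0.3115 0.012 ]
4.0417 [0.4003 0.0706 0.3596] [-0.1062 -0.4478  1.9241  0.0002  1.6661 -1.6781]
stirrer_grip [320.704 259.584] 0.61 [0.4474 0.0694 0.17  ]
stirrer_collar [322.368 246.192] 0.64 [0.4447 0.0713 0.13  ]
stand [325.376 223.392] 0.8 [0.4484 0.0763 0.    ]
```

View pics/w1.png

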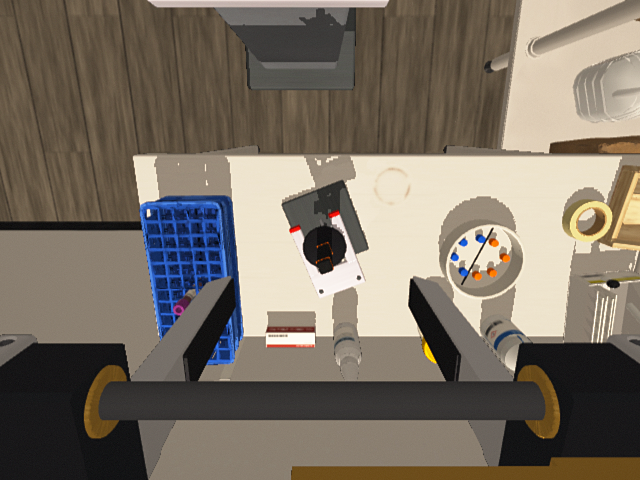

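View pics/w0.png

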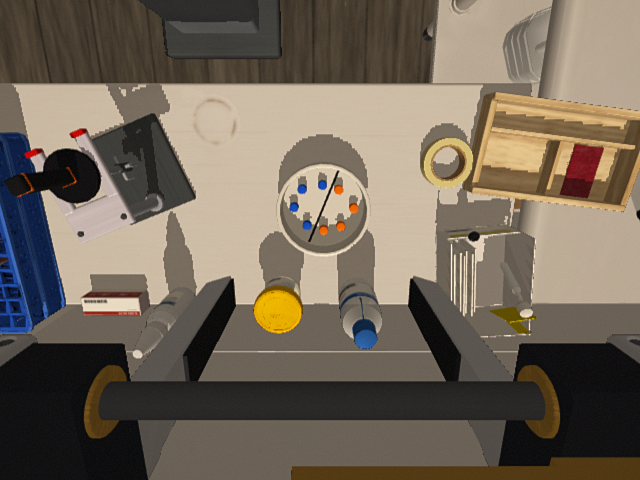

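```bash
python3 - <<'E'
from h import *
np.set_printoptions(precision=4,suppress=True)
# dish rim from w0 pose not kept: re-look now with current wrist picture
p=wrist(); im=p["image"].astype(int)
red=((im[...,0]>170)&(im[...,1]<70)&(im[...,2]<70)).astype(np.uint8); red[:, :270]=0; red[:,360:]=0; red[260:]=0
n,l,st,c=cv2.connectedComponentsWithStats(red); k=np.argsort(-st[1:,4])[:2]+1
L=[onz(p,c[i],.1325) for i in k]; print("lips",c[k],L)
d=L[0]-L[1]; v=np.array([-d[1],d[0]]); v*=np.sign(v[0]); yaw=np.arctan2(v[1],v[0]); m=(L[0]+L[1])[:2]/2
print("yaw",yaw,"mid",m,"seat",m+0.030*v/np.linalg.norm(v))
S=[onz(p,x,.13) for x in [(321,291),(359,278)]]; print("screws mid",(S[0]+S[1])/2)
# approach looks: tool x toward -stand x, closing along stand y
o=(R.from_euler('z',yaw)*R.from_rotvec([0,np.pi,0])).as_rotvec()
bot.move_pose((0.447-0.045*np.cos(yaw),0.070-0.045*np.sin(yaw),0.30),o)
p=wrist(); save(p,"w2"); print(bot.sense()["time_s"],bot.sense()["qpos"])
for q,z in [("stirrer_grip",.17),("stirrer_collar",.13),("fork_seat",.13)]:
    for uv,c in tip(p,q,2): print(q,uv,c,onz(p,uv,z))
E
```

```text
lips [[294.2941 229.4412]
 [334.0667 214.0333]] [array([0.4234, 0.0389, 0.1325]), array([0.4051, 0.0847, 0.1325])]
yaw 0.37915671810545 mid [0.4143 0.0618] seat [0.4421 0.0729]
screws mid [0.4933 0.0929 0.13  ]
4.825 [-0.1477 -0.4297  2.014   0.0001  1.5556 -2.0961]
stirrer_grip [325.184 280.992] 0.85 [0.4479 0.0738 0.17  ]
stirrer_collar [324.672 259.008] 0.9 [0.441 0.071 0.13 ]
```

View pics/w2.png

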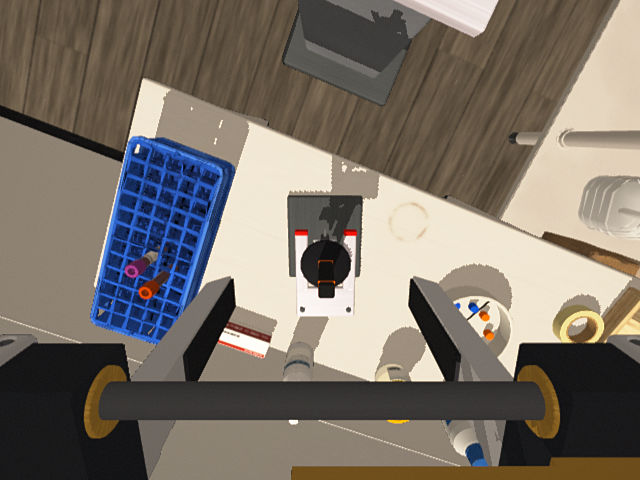

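```bash
cat >> h.py <<'E'
def dishfit(p,img=None,c0=(0.51,0.31)):
    """fit: rim points outer via bright mask; line midpoint; pellets by colour"""
    mk=models.cut_out(p,"dish"); m=mk[0]["mask"].astype(np.uint8); print("conf",mk[0]["confidence"])
    cs,_=cv2.findContours(m,cv2.RETR_EXTERNAL,cv2.CHAIN_APPROX_NONE); c=max(cs,key=cv2.contourArea)[:,0]
    c=cv2.convexHull(c)[:,0]
    P=np.array([onz(p,x,.038)[:2] for x in c.astype(float)])
    return cv2.minEnclosingCircle(P.astype(np.float32)),P,m
def pellets(p,c,rad=.056):
    hsv=cv2.cvtColor(p["image"],cv2.COLOR_RGB2HSV);out={}
    for n,(a,b) in dict(blue=(105,125),orange=(5,17)).items():
        mm=cv2.inRange(hsv,(a,150,70),(b,255,255)); k,l,st,ce=cv2.connectedComponentsWithStats(mm)
        out[n]=[np.r_[onz(p,ce[i],.013)[:2],st[i,4]] for i in range(1,k) if st[i,4]>8 and np.hypot(*(onz(p,ce[i],.013)[:2]-c))<rad]
    return out
E
python3 - <<'E'
from h import *
np.set_printoptions(precision=4,suppress=True)
T=np.eye(4);T[:3,:3]=R.from_rotvec([0,np.pi,0]).as_matrix();T[:3,3]=[.4895,.3107,.2996]
p=wrist(); p0=dict(p); p0["T"]=T@np.array(p["T_tool_cam"]); p0["image"]=cv2.imread("pics/w0.png")[:,:,::-1].copy()
a,b=onz(p0,(338,171),.006),onz(p0,(310,241),.006);print("line mid",(a+b)/2,"len",np.linalg.norm(a-b),"dir",a-b)
ex=[onz(p0,x,.038) for x in [(277.5,210),(369,210),(323,163.5),(323,255.5)]];print("rim",(ex[0]+ex[1])/2,(ex[2]+ex[3])/2,ex[1]-ex[0],ex[3]-ex[2])
print(pellets(p0,np.array([.51,.31]))) 
yaw=0.379; o=(R.from_euler('z',yaw)*R.from_rotvec([0,np.pi,0])).as_rotvec()
g=np.array([.445,.073])
bot.move_straight((*g,.30),.15,o)
bot.move_straight((*g,.1512),.12,force_limit=8)
bot.gripper_to(0.01,25); s=bot.sense();print(s["time_s"],s["tcp_pos"],s["opening"],s["grip_force"],s["force"])
E
```

```text
line mid [0.4993 0.3134 0.006 ] len 0.10097147211864549 dir [-0.094   0.0369  0.    ]
rim [0.4969 0.3128 0.038 ] [0.4984 0.3125 0.038 ] [-0.      0.1132  0.    ] [0.1158 0.0002 0.    ]
{'blue': [array([ 0.4689,  0.3113, 59.    ]), array([ 0.4742,  0.285 , 60.    ]), array([ 0.4979,  0.2742, 61.    ]), array([ 0.5222,  0.2908, 60.    ])], 'orange': [array([ 0.475,  0.332, 71.   ]), array([ 0.4987,  0.3522, 71.    ]), array([ 0.5231,  0.3353, 72.    ]), array([ 0.5283,  0.3128, 76.    ])]}
8.0667 [0.445  0.073  0.1512] 0.013530840706449589 24.99992698431015 [ 0.5548 -0.6326 -0.1796]
```

```bash
python3 - <<'E'
from h import *
np.set_printoptions(precision=4,suppress=True)
bot.move_straight((.445,.073,.285),.12); print(bot.sense()["time_s"],bot.sense()["opening"],bot.sense()["force"])
bot.move_straight((.4985,.313,.285),.2)
bot.move_straight((.4985,.313,.185),.15)
s=bot.sense();print(s["time_s"],s["tcp_pos"],s["opening"],s["qpos"])
p=wrist();c,P,m=dishfit(p);print(c,P.min(0),P.max(0)); print(pellets(p,np.array([.4985,.313])))
for uv,cc in tip(p,"stirrer_tip")+tip(p,"dish"): print(uv,cc)
a=optics.camera("scene");b=optics.camera("side")
for q in ["stirrer_tip","stirrer_collar","stirrer_grip"]:
    x=tip(a,q);y=tip(b,q);print(q,x,y,tri([ray(a,x[0][0]),ray(b,y[0][0])]) if x and y else "")
w=cv2.resize(p["image"],(400,300),interpolation=cv2.INTER_AREA)
i1=cv2.resize(b["image"][240:390,180:380],(400,300));i2=cv2.resize(a["image"][180:330,200:400],(400,300));i3=cv2.resize(p["image"][60:285,170:470],(400,300))
cv2.imwrite("pics/c.png",np.vstack([np.hstack([w,i3]),np.hstack([i1,i2])])[:,:,::-1])
E
```

```text
9.3333 0.013829486441480446 [-0.069   0.29   -0.8545]
11.5333 [0.4992 0.3131 0.1862] 0.013949624631884282 [ 0.368   0.1215  1.7353 -0.      1.2828 -1.5816]
conf 0.77
((0.49739399552345276, 0.3115345537662506), 0.0595131516456604) [0.4384 0.2536] [0.5519 0.3698]
{'blue': [array([  0.4743,   0.2848, 107.    ]), array([  0.4691,   0.3108, 108.    ]), array([  0.4978,   0.2738, 110.    ]), array([  0.522 ,   0.2904, 112.    ])], 'orange': [array([  0.475 ,   0.3317, 126.    ]), array([  0.4989,   0.3517, 128.    ])]}
[320.704 237.408] 0.79
[322.304 216.384] 0.95
stirrer_tip [(array([302.784, 252.384]), 0.71)] [(array([316.032, 327.12 ]), 0.64)] [0.4831 0.3208 0.0456]
stirrer_collar [(array([302.72 , 208.608]), 0.79)] [(array([306.368, 243.216]), 0.85)] [0.4923 0.3065 0.1675]
stirrer_grip [(array([300.928, 188.016]), 0.77)] [(array([300.288, 219.216]), 0.61)] [0.4985 0.3129 0.2087]
```

View pics/c.png

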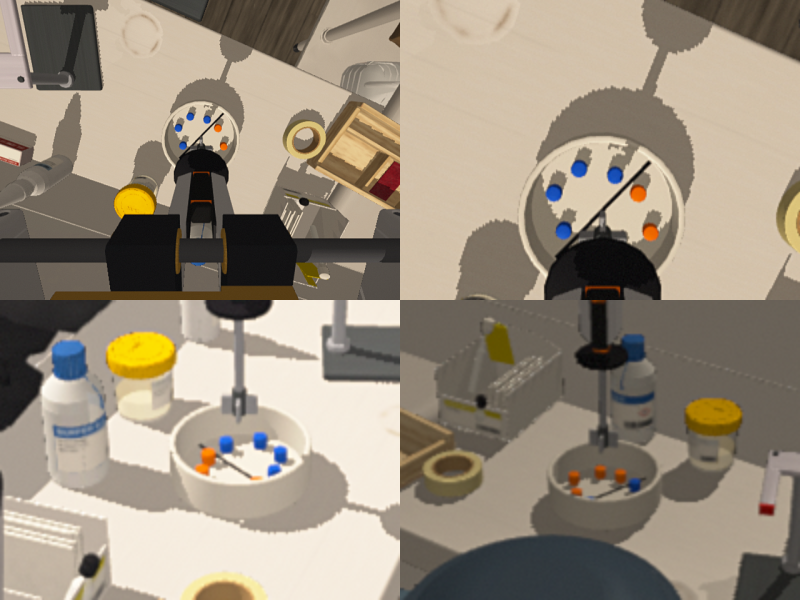

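```bash
cat >> h.py <<'E'
C=np.array([.498,.3125]); ZT=.1297
def stir(th0,turns,r0,r1,grow=.5,v=.06,n=14,wob=0.0,c=C):
    F=[];N=int(round(turns*n))
    for i in range(1,N+1):
        th=th0+2*np.pi*i/n; r=r0+(r1-r0)*min(1,i/n/grow) if grow else r1
        r+=wob*np.sin(2.3*th)
        bot.move_straight((c[0]+r*np.cos(th),c[1]+r*np.sin(th),ZT),v)
        s=bot.sense();F.append(s["force"])
    F=np.array(F);print("F xy max",np.abs(F[:,:2]).max(),"z",F[:,2].min(),F[:,2].max(),"t",s["time_s"],"open",s["opening"],"pos",s["tcp_pos"]);return th
E
python3 - <<'E'
from h import *
np.set_printoptions(precision=4,suppress=True)
bot.move_straight((*C,.150),.12)
print(bot.move_straight((*C,ZT),.05,force_limit=6),bot.sense()["tcp_pos"],bot.sense()["force"])
th=stir(.4,2.6,.004,.0335); print(th%6.283)
for k in (1,2):
    pass
a=optics.camera("scene");b=optics.camera("side");p=wrist()
for q in ["dish"]: print(tip(p,q),tip(b,q))
print(pellets(p,C))
i1=cv2.resize(b["image"][240:390,180:380],(400,300));i2=cv2.resize(a["image"][180:330,200:400],(400,300));i3=cv2.resize(p["image"][60:285,170:470],(400,300))
cv2.imwrite("pics/d.png",np.vstack([np.hstack([i3,i3]),np.hstack([i1,i2])])[:,:,::-1])
E
```

```text
False [0.4979 0.3125 0.1295] [-0.3194  0.4296 -0.679 ]
F xy max 5.085181616144362 z -1.8841226704395444 1.5404989685488613 t 26.9417 open 0.013674285301155375 pos [0.4757 0.287  0.1295]
3.990762218461791
[] [(array([306.176, 327.792]), 0.57)]
{'blue': [array([  0.4889,   0.2626, 284.    ]), array([  0.5189,   0.3512, 145.    ])], 'orange': [array([  0.4663,   0.2755, 118.    ]), array([  0.4514,   0.3075, 106.    ]), array([  0.4888,   0.3544, 189.    ]), array([ 0.5084,  0.2999, 64.    ]), array([  0.5071,   0.3537, 180.    ]), array([  0.5503,   0.3166, 112.    ])]}
```

View pics/d.png

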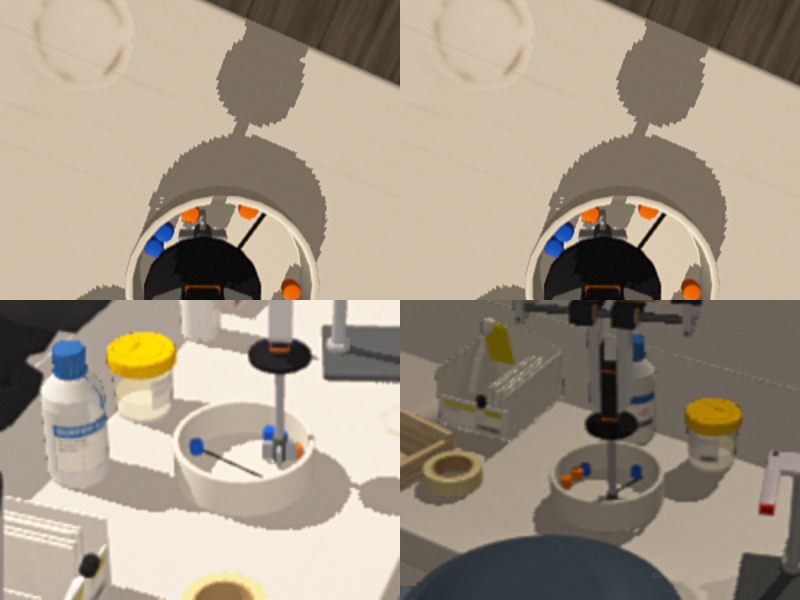

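```bash
python3 - <<'E'
from h import *
np.set_printoptions(precision=4,suppress=True)
x,y=bot.sense()["tcp_pos"][:2]
bot.move_straight((x,y,.20),.1)
bot.move_straight((.47,.20,.285),.2); bot.wait(.2)
p=wrist();s=bot.sense();print(s["time_s"],s["opening"])
c,P,m=dishfit(p);print(c)
D=np.array(c[0]);n=np.array([-.365,-.931])
for k,v in pellets(p,D,.06).items():
    for q in v: print(k,q,"side x mm",1000*(q[:2]-D)@n)
cv2.imwrite("pics/e.png",p["image"][:,:,::-1])
E
```

```text
29.05 0.014020800626198406
conf 0.74
((0.4834952652454376, 0.34318453073501587), 0.006246048957109451)
blue [ 0.5188  0.3508 71.    ] side x mm -19.96088495925439
orange [ 0.451   0.3074 53.    ] side x mm 45.19599873013891
orange [ 0.4888  0.3544 86.    ] side x mm -12.354057904604224
orange [ 0.507   0.3533 83.    ] side x mm -17.975646226200443
```

View pics/e.png

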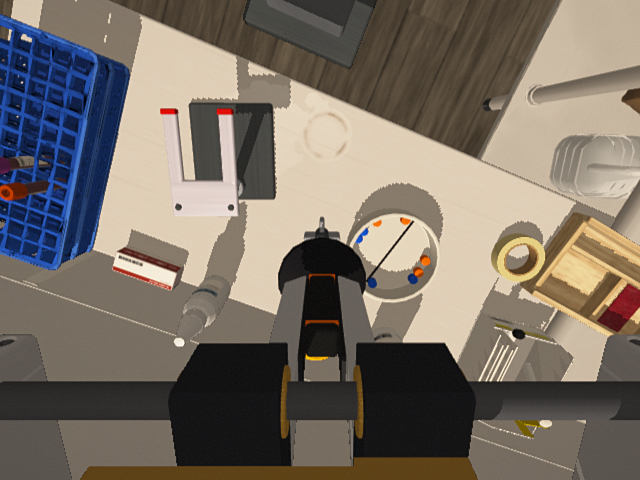

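```bash
python3 - <<'E'
from h import *
np.set_printoptions(precision=4,suppress=True)
bot.move_straight((.445,.073,.285),.18); bot.wait(.3)
a=optics.camera("scene");b=optics.camera("side")
print(bot.move_straight((.445,.073,.160),.09,force_limit=8))
print(bot.move_straight((.445,.073,.1510),.02,force_limit=6),bot.sense()["tcp_pos"],bot.sense()["force"],bot.sense()["time_s"])
bot.wait(.3)
a=optics.camera("scene");b=optics.camera("side");p=wrist()
i1=cv2.resize(b["image"][150:300,280:480],(400,300));i2=cv2.resize(a["image"][220:370,300:500],(400,300));i3=cv2.resize(p["image"][100:400,120:520],(400,300))
cv2.imwrite("pics/f.png",np.vstack([np.hstack([i3,i3]),np.hstack([i1,i2])])[:,:,::-1])
E
```

```text
False
True [0.4448 0.073  0.1511] [0.5878 0.285  3.8452] 32.375
```

View pics/f.png

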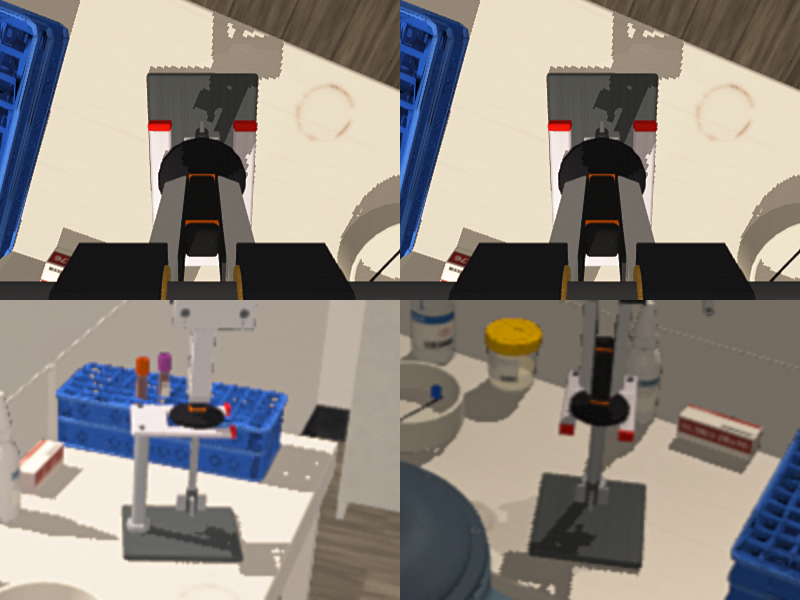

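The collar rests on the prongs inside the lips, upright, and contact came at the height where I gripped it. I'll release it now.

```bash
python3 - <<'E'
from h import *
np.set_printoptions(precision=4,suppress=True)
bot.gripper_to(0.05); bot.wait(.2)
bot.move_straight((.445,.073,.30),.12)
bot.move_straight((.42,.12,.34),.15); bot.wait(.4)
p=wrist();print(bot.sense()["time_s"])
for q,z in [("stirrer_grip",.17),("stirrer_collar",.13)]:
    for uv,c in tip(p,q,1): print(q,uv,c,onz(p,uv,z))
d=onz(p,(0,0),0); print(pellets(p,C,.06))
save(p,"g")
E
```

```text
36.2
stirrer_grip [268.032 229.392] 0.91 [0.447  0.0733 0.17  ]
stirrer_collar [272.576 215.088] 0.92 [0.4417 0.0708 0.13  ]
{'blue': [array([ 0.4952,  0.2651, 11.    ]), array([ 0.5186,  0.3506, 56.    ])], 'orange': [array([ 0.4522,  0.3091, 24.    ]), array([ 0.4888,  0.3539, 70.    ]), array([ 0.5068,  0.3532, 65.    ])]}
```

View pics/g.png

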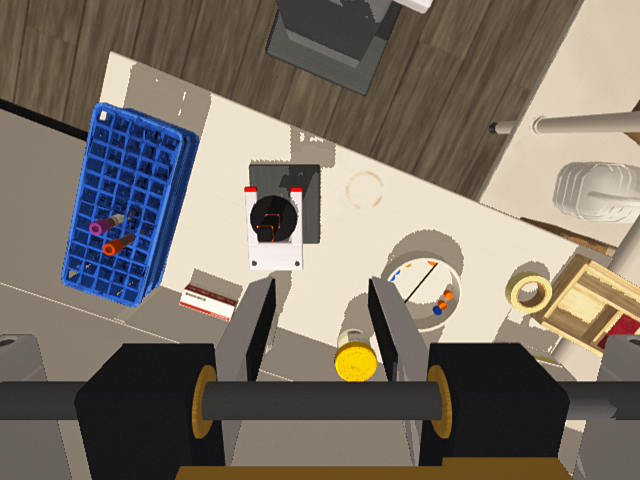

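```bash
python3 -c "
from h import *
print(bot.finish_job())"
```

```text
the job is handed in; nothing more can be done
None
```

I stirred the pellets about 2.6 turns counter-clockwise (the last 2.1 at full radius); both colours lie on both sides of the line with all eight in the dish, the stirrer hangs back in its fork, released, and I handed the job in just after 36 s (no verdict was returned).

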